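# Dowel a picture-frame corner and hold it in the glue press

## Task

Take the mallet and knock the white dowel in the frame corner fully home with it, then set the mallet gently back down on the bench and let go of it. Only then push the red pad of the sprung press lever down until the lever's black mark is inside the green band of the scale, never so far as its bottom stop, and finish while still holding it there with the gripper. Leave the bottles, brush jar, cup and tape where they stand.

Things in the scene. Friction and masses are not known exactly. Their poses are not given: they have to be found in the camera images.
- jig: Fixed frame-corner press: plywood board 280 x 240 x 18 mm (x, y, z) carrying a dark wooden frame corner (top face 46 mm above the bench), blue hinge post (133 mm high), lever and dowel. Origin: under the board's centre; x from the red pad towards the hinge, y from lever to dowel, z up. In mm: dowel at x -30, y 60; hinge at x 100, y -60; lever along y = -60. Turned up to 0.2 rad.
- green_band (a point): Centre of the green band (13 mm high) on a white upright scale plate, 24 x 4 mm, 153 mm high, beside the lever on the side away from the dowel, 130 mm from the hinge; 115 mm above the bench. The lever's black mark passes next to it.
- dowel_top (a point): Centre of the top face of the white dowel, 12 mm diameter, upright in the frame corner. It stands up to 19 mm out of the frame at the start, 1 mm when fully home.
- dowel (a joint): How far the dowel has been driven down, m. Starts at 0 to 0.005; fully home (its stop) is 0.018. Friction of about 7 N plus 15 N per m/s holds it, so it stays where it is left.
- mallet: Loose mallet, about 0.35 kg, standing on one end of its black rubber head (upright cylinder, 50 mm diameter, 70 mm tall), where it balances. A wooden handle, 20 mm wide and 26 mm high, sticks out level to its -x, to 150 mm from the head's axis, centre line 35 mm up. Origin: centre of the head's lower (striking) face; z up. Left or right of the press, handle roughly to the robot.
- mallet_grip (a point): Point on the centre line of the mallet's handle, 62 mm from the head's axis and 35 mm above the striking face: a good place to grip, across the 20 mm width.
- lever (a joint): Press lever angle, rad: 0 at rest, sloping up towards the pad by 0.25 rad; grows as the pad is pushed down; level at 0.25; bottom stop 0.45. The black mark is inside the green band from 0.20 to 0.30. A spring lifts it when let go: at the pad about 3.5 N to start, 8 N at 0.25.
- lever_pad (a point): Centre of the upper face of the red pad (60 mm along the lever, 45 mm wide) at the lever's free end, 190 mm from the hinge and 12 mm above the lever's centre line. It moves on an arc about the hinge; about 174 mm above the bench at rest, 127 mm when the lever is level.
- lever_hinge (a point): The lever's hinge axis, level, across the lever, 115 mm above the bench.
- glue_bottle: Loose white glue bottle, yellow label, 54 mm diameter, 150 mm tall, standing on the side of the press where the mallet is not. Origin under its centre. Leave alone.
- amber_bottle: Loose amber bottle, 60 mm diameter, 150 mm tall, right of the press, farther from the robot. Origin under its centre. Leave alone.
- tape_roll: Loose yellow roll of tape lying flat, 100 mm diameter, 25 mm tall, at the left. Origin under its centre. Leave alone.
- water_cup: Loose blue cup, 76 mm diameter, 85 mm tall, at the right. Origin under its centre. Leave alone.
- brush_jar: Loose white jar, 76 mm diameter, 85 mm tall, with brushes up to 210 mm, left of the press, farther from the robot. Origin under its centre. Leave alone.
Mind the look-alikes: they are no part of the job. Leave any purple or turquoise look-alike of the mallet alone.

How it is judged:
By the outcome, as a careful person would: the job done as asked, in the order asked, and still so for the second after the job is handed in, while the arm keeps its last pose, push and grip.
It also fails if it takes over 58 s, if anything falls off the work surface, if the arm or the gripper's body presses on something with over 40 N, if the wrist force passes 120 N, or if a joint passes its speed limit or range.

## Robot

A 6-joint arm with a two-finger parallel gripper is mounted at the origin on the work surface. World frame = base frame: x ahead of the robot, y to its left, z up, the work surface at z = 0. Lengths are in m, angles in rad, forces in N, time in s.
With the tool pointing down it reaches from about 0.275 to 0.875 m from the base axis. Payload 12.5 kg.
Tool frame: the origin (TCP) lies at the very end of the fingers, on their centre line; the grasp point (between the pads) lies 19 mm behind it; z points along the fingers, y is the line along which they close (so a half turn about z gives the same grasp; the last joint's range is limited). The gripper opens to 85 mm and grips with 20 to 120 N. Pads are 22 mm wide; open, the fingers measure 114 mm over their backs; the gripper's body (76 mm by 85 mm) begins 54 mm behind the grasp point. The pads swing forward as they close: fully open they stand 13 mm farther back than shut.
Start: joints at [-1.422, 0.351, 1.652, -0, 1.139, -0.085], TCP at [0.127, -0.535, 0.231] pointing down, gripper open.
Joint ranges: [-2.75, 2.75], [-0.79, 2.1], [0.01, 2.65], [-1.57, 4.71], [0.07, 3.14], [-2.87, 2.87]. Speed limits (rad/s): [2.22, 2.22, 2.79, 3.14, 3.14, 3.14].

## Interface

Orientations are given as a 3x3 rotation matrix whose columns are the frame's x, y, z axes.
In Python, from bench import manip gives the robot as it stands. Calls block until the motion is done:
- manip.move_ptp(position, orientation): joint-space move of the TCP to a pose.
- manip.move_l(position, attitude=None, max_speed=0.15): straight line of the TCP; attitude=None keeps the orientation; max_speed is the mean speed in m/s.
- manip.move_j(angles): joint-space move.
- manip.set_gripper(opening, effort=None): opening from 0.0 (shut) to 1.0 (fully open); effort is the grip in N (None keeps the last); returns when the fingers have stopped.
- manip.dwell(seconds).
- manip.inverse_kinematics(position, orientation): joint angles nearest the present ones, or None.
- manip.grab_frame(name): name is "side" or "top"; returns (picture, depth): 420x560x3 uint8, red, green, blue; 420x560 float32, m along the optical axis (not along the pixel's ray), 0 where there is no reading.
- manip.get_calibration(name): a dict with "camera_matrix" (3x3 intrinsics, pixels), "R" (3x3) and "t" (3): a world point X has camera coordinates R X + t. Camera axes: x right, y down, z forward; pixel columns grow to the right and rows downward; lengths in m; the calibration is good to about 2 mm. A picture is of the moment at which its call begins. get_calibration takes no time and is no camera call.
A pose or a line that the arm cannot do raises manip.Unreachable and nothing moves.
- manip.sign_off(): hands the job in; it is judged then, once.
Trained networks look in the newest picture that a camera, given by its name, has taken for a name from the list of things; names that differ only in an ending like _2 or _b are one class to them, and where a whole thing is asked for, a point or a joint stands for the part that bears it (a point fixed in the world has none). Each returns a list of dicts, best first, with "confidence" (0 to 1); they miss things now and then, are a little off and sometimes report something else, mostly with a low value. They report only what shows in the picture. A call takes as long as a camera call. They do not tell look-alikes from the thing itself.
- manip.look_for(camera, name): "at" ([x, y, z] in m, in world coordinates, good to about 4 mm: the middle of the surface that is visible of it).
Readings, each from a call of its own:
- manip.current_time(): time.
- manip.current_qpos(): joint angles.
- manip.current_joint_vel(): joint speeds.
- manip.current_joint_torque(): joint torques, N m.
- manip.current_ee_pos(): TCP position.
- manip.current_tcp_rot(): TCP orientation.
- manip.current_force(): force on the tool from outside, world axes, zero at the start.
- manip.current_ft_torque(): the same for the moment, N m.
- manip.current_grip_width(): opening from 0.0 (shut) to 1.0 (fully open).
- manip.current_grip_force(): force on a finger pad.
Only numpy, scipy, OpenCV 4.12 (cv2) and the standard library are available. Lean on these libraries where they do the work, as an engineer would, in place of code of your own. Each camera call takes 0.05 s, during which the arm holds its last target. There are 200 camera calls.

## Working session

There is one attempt and no reset: what is moved stays moved. The work goes in short steps, each a Python script; the robot and the scene stay as the last script left them, time stands still between calls to the robot, and variables do not carry over. Pictures are saved under pics/ and viewed, at most 10 in all, crops included, and the job is handed in when it is done.

```bash
mkdir -p pics
python3 - <<'E'
from bench import manip
import cv2,numpy as np
for c in("top","side"):
    p,d=manip.grab_frame(c); cv2.imwrite(f"pics/{c}0.png",p[:,:,::-1]); np.save(f"{c}0.npy",d)
    for n in("jig","mallet","mallet_grip","dowel_top","lever_pad","lever_hinge","green_band","glue_bottle","amber_bottle","brush_jar","water_cup","tape_roll"):
        print(c,n,[(np.round(r["at"],3).tolist(),round(r["confidence"],2)) for r in manip.look_for(c,n)][:3])
print(manip.current_time())
E
```

```text
top jig [([0.598, 0.03, 0.017], 0.94)]
top mallet [([0.481, -0.322, 0.05], 0.96), ([0.291, -0.202, 0.046], 0.86), ([0.44, -0.47, 0.05], 0.65)]
top mallet_grip [([0.442, -0.47, 0.049], 0.86), ([0.488, -0.323, 0.046], 0.8), ([0.296, -0.199, 0.051], 0.6)]
top dowel_top [([0.576, -0.026, 0.158], 0.27)]
top lever_pad [([0.577, -0.024, 0.159], 0.79)]
top lever_hinge []
top green_band [([0.601, 0.031, 0.024], 0.9)]
top glue_bottle [([0.537, 0.31, 0.098], 0.83)]
top amber_bottle [([0.667, -0.285, 0.096], 0.74)]
top brush_jar [([0.655, 0.292, 0.083], 0.93)]
top water_cup [([0.594, -0.45, 0.051], 0.98)]
top tape_roll [([0.628, 0.444, 0.025], 0.7)]
side jig [([0.594, 0.033, 0.018], 0.96)]
side mallet [([0.444, -0.466, 0.047], 0.91), ([0.486, -0.315, 0.042], 0.77), ([0.312, -0.17, 0.044], 0.55)]
side mallet_grip [([0.439, -0.463, 0.044], 0.97), ([0.49, -0.311, 0.043], 0.96), ([0.309, -0.169, 0.05], 0.61)]
side dowel_top []
side lever_pad [([0.585, -0.014, 0.156], 0.85)]
side lever_hinge []
side green_band [([0.59, 0.034, 0.017], 0.57)]
side glue_bottle [([0.528, 0.334, 0.086], 0.65)]
side amber_bottle [([0.673, -0.278, 0.078], 0.97)]
side brush_jar [([0.648, 0.304, 0.083], 0.56)]
side water_cup [([0.587, -0.416, 0.058], 0.63)]
side tape_roll [([0.627, 0.453, 0.025], 0.95)]
1.3
```

View pics/top0.png

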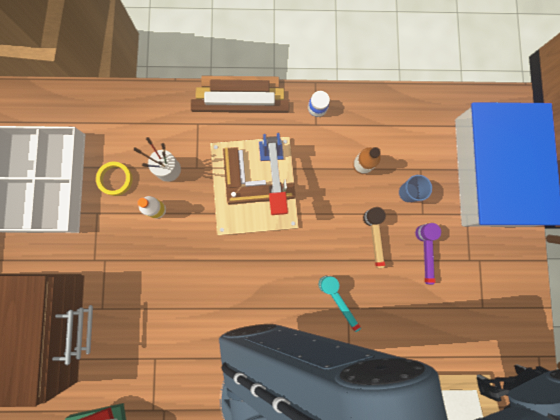

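View pics/side0.png

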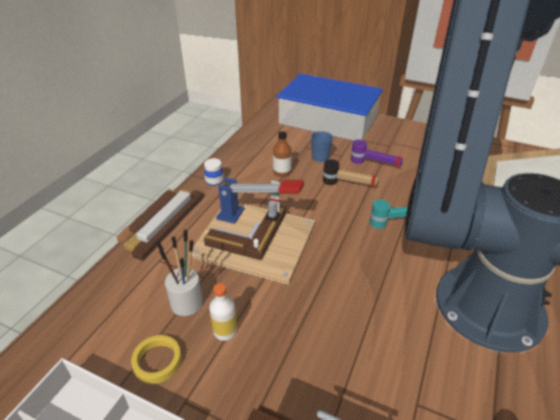

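The top view shows the real mallet with its black head at (375,215) and handle end at (380,265). The purple mallet at (430,232) and the turquoise one at (330,285) are decoys. The jig is at (255,186), with the white dowel near (233,194) and the red pad at (278,203). Next I'll measure these from the depth image.

```bash
cat > h.py <<'E'
from bench import manip
import cv2,numpy as np
def cloud(c,d):
    k=manip.get_calibration(c);K,R,t=map(np.array,(k["camera_matrix"],k["R"],k["t"]))
    v,u=np.mgrid[:420,:560]
    X=np.stack([(u-K[0,2])/K[0,0]*d,(v-K[1,2])/K[1,1]*d,d],-1)
    return (X-t)@R
def pix(c,P):
    k=manip.get_calibration(c);K,R,t=map(np.array,(k["camera_matrix"],k["R"],k["t"]))
    q=K@(R@np.array(P)+t); return q[:2]/q[2]
E
python3 - <<'E'
from h import *
im=cv2.imread("pics/top0.png");d=np.load("top0.npy");P=cloud("top",d);hsv=cv2.cvtColor(im,cv2.COLOR_BGR2HSV)
x,y,z=P[...,0],P[...,1],P[...,2]
def box(u0,v0,u1,v1):
    m=np.zeros((420,560),bool);m[v0:v1,u0:u1]=1;return m
b=box(200,130,310,245)&(z>.010)&(z<.026)
r=cv2.minAreaRect(P[b][:,:2].astype(np.float32)*1000);print("board",r,np.median(z[b]))
red=box(262,185,295,222)&(hsv[...,1]>150)&((hsv[...,0]<8)|(hsv[...,0]>172))&(z>.1)
print("pad",P[red].mean(0),P[red].min(0),P[red].max(0),cv2.minAreaRect(P[red][:,:2].astype(np.float32)*1000))
m=box(355,200,395,275)
hd=m&(z>.060)&(z<.08);print("head",hd.sum(),np.median(P[hd],0),cv2.minEnclosingCircle(P[hd][:,:2].astype(np.float32)*1000))
ha=m&(z>.035)&(z<.058)&(x<np.median(x[hd])-.035);print("handle",cv2.minAreaRect(P[ha][:,:2].astype(np.float32)*1000),np.median(z[ha]),cv2.fitLine(P[ha][:,:2].astype(np.float32),cv2.DIST_L2,0,.01,.01).ravel())
w=box(222,184,245,205)&(z>.05)&(z<.07)
print("dowel",w.sum(),P[w].mean(0),P[w].max(0))
blue=box(255,125,290,165)&(z>.12)&(z<.14);print("post",P[blue].mean(0),blue.sum())
print("bench z",np.median(z[box(100,230,200,300)]))
cv2.imwrite("pics/c.png",cv2.resize(im[120:280,200:400],None,fx=4,fy=4,interpolation=2)[:600])
E
```

```text
board ((611.5609741210938, 34.64649963378906), (280.5669250488281, 239.91966247558594), 5.175174713134766) 0.018043512004097095
pad [ 0.53214486 -0.03127347  0.17971876] [ 0.3816319  -0.05395852  0.16317068] [0.56356085 0.00820694 1.20948608] ((471.9782409667969, -25.311481475830078), (50.25520706176758, 186.05978393554688), 84.76023864746094)
head 249 [ 0.51475489 -0.31611037  0.06985248] ((515.8704833984375, -317.2102966308594), 25.49139976501465)
handle ((423.5962219238281, -325.49774169921875), (113.29230499267578, 21.33579444885254), 4.921468734741211) 0.04685272701086303 [ 0.9955859   0.09385466  0.42284954 -0.32427698]
dowel 24 [0.57606434 0.09256835 0.05865157] [0.60617624 0.11150896 0.06779826]
post [ 0.69853264 -0.01765944  0.1304448 ] 300
bench z 0.00041173895114155336
```

View pics/c.png

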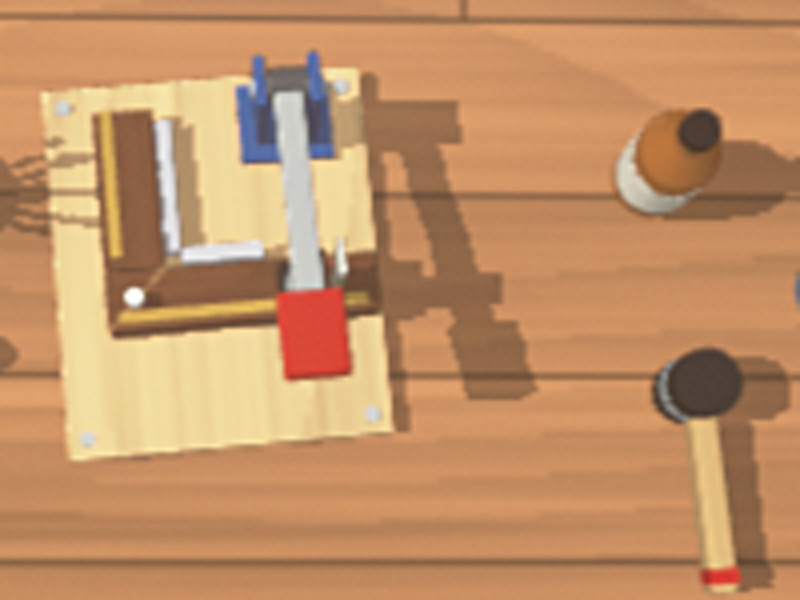

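The measurements agree: jig at (0.6116, 0.0346) with yaw 0.090, which predicts the dowel at (0.576, 0.092), where I see it. The mallet head is at (0.5155, -0.317) with yaw 0.093. I'll grasp it and lift.

```bash
cat >> h.py <<'E'
def Rz(a): c,s=np.cos(a),np.sin(a); return np.array([[c,-s,0],[s,c,0],[0,0,1.]])
DOWN=np.array([[1.,0,0],[0,-1,0],[0,0,-1]])
JO=np.array([.6116,.0346,0]); JY=.0903
def jig(x,y,z): return JO+Rz(JY)@np.array([x,y,z])
HEAD=np.array([.5155,-.3168,0]); MY=.093
def grip(head,yaw,z): return np.array(head)*[1,1,0]+Rz(yaw)@np.array([-.062,0,0])+[0,0,z]
E
python3 - <<'E'
from h import *
print(manip.current_tcp_rot().round(2) if hasattr(manip.current_tcp_rot(),'round') else manip.current_tcp_rot())
o=Rz(MY)@DOWN; 
for o in (Rz(MY)@DOWN,Rz(MY+np.pi)@DOWN):
  print([np.round(manip.inverse_kinematics(p,q),2) for p,q in((grip(HEAD,MY,.016),o),(grip(jig(-.03,.06,0),JY,.2),o),(jig(-.09,-.06,.127),o))])
o=Rz(MY)@DOWN
manip.set_gripper(1.0,90)
manip.move_ptp(grip(HEAD,MY,.13),o)
manip.move_l(grip(HEAD,MY,.017),max_speed=.12)
print(manip.current_ee_pos(),manip.current_force())
manip.set_gripper(0.0,90)
print(manip.current_grip_width(),manip.current_grip_force(),manip.current_force())
manip.move_l(grip(HEAD,MY,.28),max_speed=.15)
print(manip.current_ee_pos(),manip.current_force(),manip.current_time(),manip.current_grip_width())
p,d=manip.grab_frame("side");cv2.imwrite("pics/side1.png",cv2.resize(p[20:300,160:560,::-1],None,fx=2,fy=2))
E
```

```text
[[ 0.97  0.23 -0.  ]
 [ 0.23 -0.97  0.  ]
 [-0.   -0.   -1.  ]]
[array([-0.7 ,  0.67,  1.77, -0.  ,  0.7 ,  0.78]), array([ 0.08,  0.34,  1.76, -0.  ,  1.05,  1.55]), array([-0.15,  0.45,  1.8 , -0.  ,  0.89,  1.33])]
[array([-0.7 ,  0.67,  1.77, -0.  ,  0.7 , -2.37]), array([ 0.08,  0.34,  1.76, -0.  ,  1.05, -1.59]), array([-0.15,  0.45,  1.8 , -0.  ,  0.89, -1.81])]
[ 0.45410165 -0.32289714  0.01766221] [-0.5425145   0.80548698  0.16531888]
0.2186131091563721 87.70306348800659 [-1.89421305 -0.05437732  4.48008566]
[ 0.45355429 -0.32238377  0.27927144] [ 0.61883993 -0.47786952 -2.66317016] 6.6167 0.21797906051577087
```

View pics/side1.png

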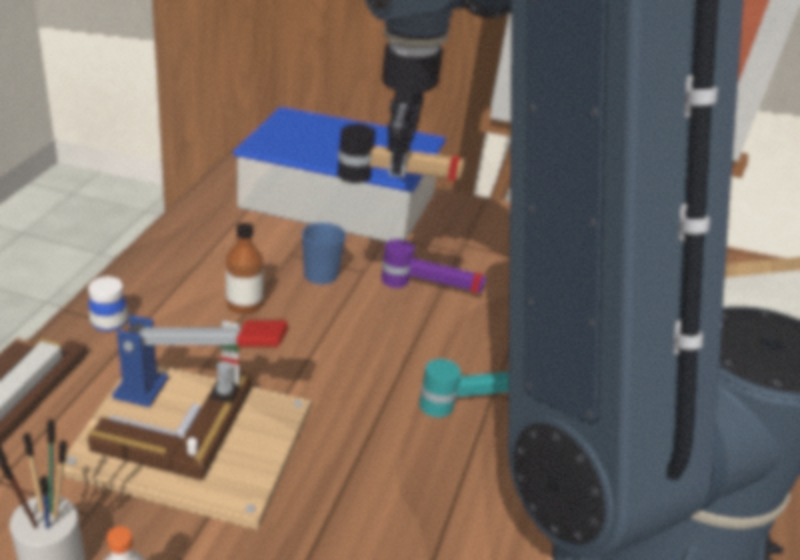

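The picture shows the mallet held level, head at (357,153), handle end at (455,167). The dowel stands white at (192,445). Now I'll carry it over and drive the dowel.

Run:
```python
from h import *
D=jig(-.03,.06,0);o=Rz(JY)@DOWN
manip.move_ptp(grip(D,JY,.28),o)
manip.move_l(grip(D,JY,.11),max_speed=.2)
f0=np.array(manip.current_force());print("pre",f0)
manip.move_l(grip(D,JY,.070),max_speed=.15)
print(manip.current_ee_pos(),np.array(manip.current_force())-f0)
z=.070
while z>.0605:
    z-=.001; manip.move_l(grip(D,JY,z),max_speed=.05)
    f=np.array(manip.current_force())-f0; print(round(z,4),round(manip.current_ee_pos()[2],4),f.round(1))
    if f[2]>22: break
print(manip.current_ft_torque(),manip.current_grip_width(),manip.current_time())
p,d=manip.grab_frame("side");cv2.imwrite("pics/side2.png",cv2.resize(p[150:290,180:380,::-1],None,fx=4,fy=4))
```

```text
pre [ 0.41025008  0.59981686 -2.79008097]
[0.5146222  0.08605612 0.07067725] [-0.22412223 -1.15945343  0.52531185]
0.069 0.0696 [-0.3 -0.7 -0.5]
0.068 0.0684 [-3.4 -1.   6.2]
0.067 0.0671 [-3.1 -1.1  5.3]
0.066 0.066 [-2.  -1.3  5.9]
0.065 0.0649 [-1.   0.2  4. ]
0.064 0.0641 [-2.5 -0.9  7.5]
0.063 0.0637 [-6.4 -1.  17.6]
0.062 0.0627 [-6.6 -2.6 16.6]
0.061 0.0618 [-7.5 -0.7 18.1]
0.06 0.061 [-7.2 -1.  20.2]
[-0.02043513  0.33956748 -0.04020238] 0.21775202549731956 12.1083
```

View pics/side2.png

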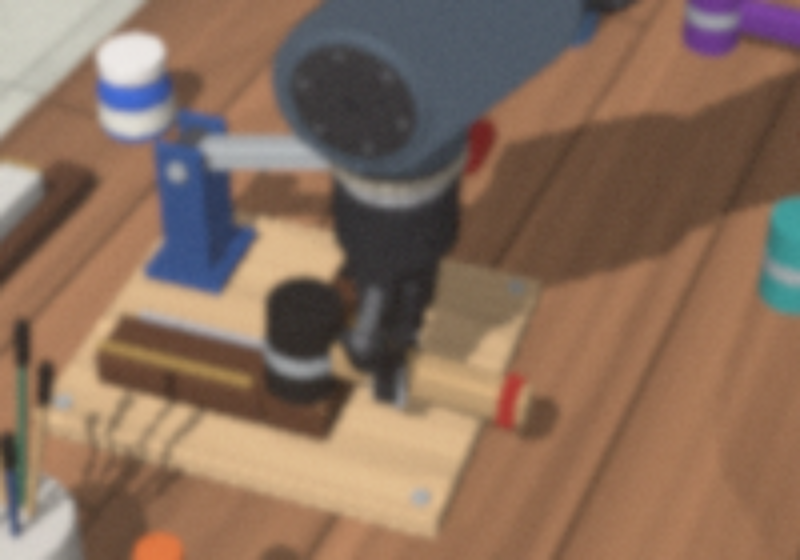

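The force plateaus after a jump at TCP z≈0.064, which is the expected stop height (0.0647). I'll lift, then check the dowel and the mallet's tilt.

Run:
```python
from h import *
D=jig(-.03,.06,0)
manip.move_l(grip(D,JY,.28),max_speed=.2)
manip.move_ptp(grip(HEAD,MY,.28),Rz(MY)@DOWN)
p,d=manip.grab_frame("top");P=cloud("top",d);cv2.imwrite("pics/t3.png",p[:,:,::-1])
s,ds=manip.grab_frame("side");S=cloud("side",ds)
for n,I,Q in(("top",p,P),("side",s,S)):
    r=np.hypot(Q[...,0]-D[0],Q[...,1]-D[1]); w=(r<.012)&(I.min(-1)>170)&(Q[...,2]>.03)&(Q[...,2]<.08)
    print(n,w.sum(),np.round(Q[w][:,2],4)[:30], "near frame", np.median(Q[...,2][(r>.012)&(r<.02)&(Q[...,2]<.08)]))
    print(n,[round(float(q),1) for q in pix(n,[D[0],D[1],.047])])
# mallet tilt
a=Rz(-MY)@np.array([1,0,0])
for n,Q in(("top",P),("side",S)):
    L=(Q-HEAD)@Rz(MY)   # mallet frame
    m=(abs(L[...,1])<.012)&(L[...,0]<-.09)&(L[...,0]>-.15)&(L[...,2]>.2)&(L[...,2]<.34)
    h=(np.hypot(L[...,0],L[...,1])<.022)&(L[...,2]>.3)&(L[...,2]<.36)
    if m.sum()>10: print(n,"handle",m.sum(),np.polyfit(L[m][:,0],L[m][:,2],1),)
    if h.sum()>10: print(n,"headtop",h.sum(),L[h].mean(0),np.polyfit(L[h][:,0],L[h][:,2],1))
print(manip.current_ee_pos(),manip.current_force(),manip.current_time())
A=cv2.resize(p[150:220,205:305,::-1],None,fx=4,fy=4);B=cv2.resize(s[30:130,290:430,::-1],None,fx=4,fy=4)
C=cv2.resize(s[190:260,200:300,::-1],None,fx=4,fy=4)
cv2.imwrite("pics/m.png",np.vstack([np.hstack([A,C]),cv2.resize(B,(800,320))]))
```

```text
top 12 [0.0485 0.0471 0.0478 0.045  0.0464 0.0487 0.0466 0.0481 0.0488 0.0521
 0.0521 0.0457] near frame 0.04615439965203351
top [234.0, 194.4]
side 8 [0.0484 0.048  0.0481 0.049  0.0474 0.0443 0.0472 0.0503] near frame 0.04707760704116269
side [256.2, 245.0]
top headtop 283 [0.00102177 0.00141123 0.33510787] [0.03967414 0.33506734]
side handle 193 [0.06331329 0.3078494 ]
side headtop 87 [-0.0008029   0.00222426  0.33434741] [0.1365338  0.33445703]
[ 0.45429363 -0.3216872   0.28004759] [-0.54985131 -0.86305406 -3.3779463 ] 15.0333
```

View pics/m.png

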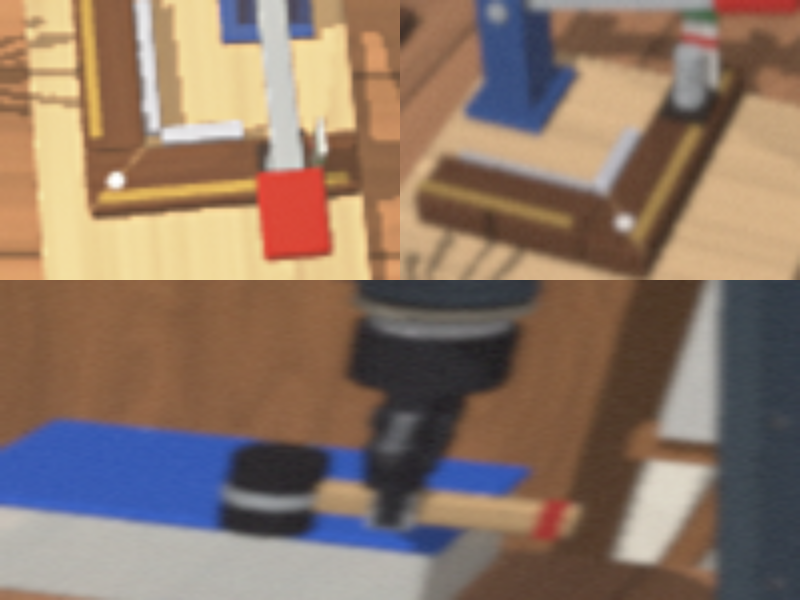

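Both cameras put the dowel top at about 0.048, nearly flush with the frame at (115,180) in the top crop, so it is home. The mallet has tilted about 0.05 rad head-up in the grip. I'll counter-tilt and set it down gently on its original spot.

Run:
```python
from h import *
t=.05;c,s=np.cos(t),np.sin(t);Ry=np.array([[c,0,s],[0,1,0],[-s,0,c]])
o=Rz(MY)@Ry@DOWN
def tcp(z): return grip(HEAD,MY,z)+.019*o[:,2]   # z = grasp height
manip.move_l(tcp(.20),o,max_speed=.15)
manip.move_l(tcp(.048),max_speed=.12)
manip.move_l(tcp(.040),max_speed=.03)
manip.dwell(.2)
f0=manip.current_force()[2];z=.040
while z>.0325:
    z-=.0007; manip.move_l(tcp(z),max_speed=.02); f=np.mean([manip.current_force()[2] for _ in range(3)])-f0
    print(round(z,4),round(f,2))
    if f>3: break
manip.set_gripper(.55); manip.dwell(.3); print(manip.current_grip_width())
manip.move_l(tcp(.20),max_speed=.12)
print(manip.current_time())
manip.move_ptp(jig(-.20,-.10,.26),Rz(JY)@DOWN)
p,d=manip.grab_frame("top");P=cloud("top",d)
L=(P-HEAD)@Rz(MY)
h=(np.hypot(L[...,0],L[...,1])<.035)&(L[...,2]>.055)&(L[...,2]<.09)
print(h.sum(),np.median(L[h],0),np.polyfit(L[h][:,0],L[h][:,2],1))
s_,_=manip.grab_frame("side")
cv2.imwrite("pics/n.png",np.hstack([cv2.resize(p[180:300,300:460,::-1],(400,300)),cv2.resize(s_[130:250,290:450,::-1],(400,300))]))
print(manip.current_time())
```

```text
0.0393 0.67
0.0386 1.2
0.0379 0.13
0.0372 0.76
0.0365 6.34
0.5524295090167342
21.3167
252 [-0.00156004  0.00106776  0.06983691] [0.00164259 0.06915449]
22.4167
```

View pics/n.png

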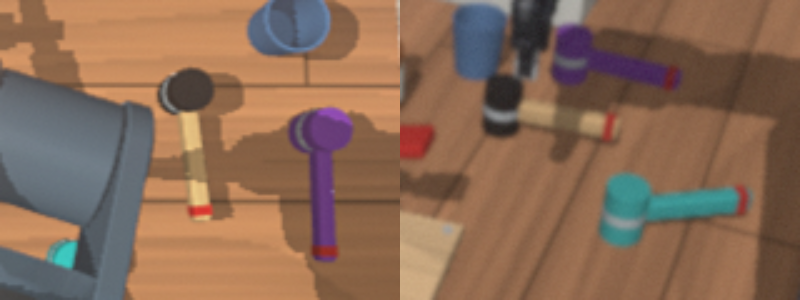

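The mallet stands upright and released: flat head top at z 0.0698, head at (187,90) in the left crop. Now I'll press the lever.

Run:
```python
from h import *
o=Rz(JY)@DOWN
def pad(th,dz=0):
    p=.25-th; return jig(.1-.19*np.cos(p)+.012*np.sin(p),-.06,.115+.19*np.sin(p)+.012*np.cos(p)+dz)
manip.set_gripper(0.0,40)
manip.move_ptp(pad(0,.05),o)
manip.move_l(pad(0,.006),max_speed=.1)
f0=np.array(manip.current_force())
for th in(.06,.12,.18,.22,.25):
    manip.move_l(pad(th),max_speed=.04)
    print(th,manip.current_ee_pos().round(4) if hasattr(manip.current_ee_pos(),'round') else manip.current_ee_pos(),pad(th).round(4),(np.array(manip.current_force())-f0).round(1))
manip.dwell(.3)
s,d=manip.grab_frame("side");print(pix("side",jig(-.03,-.08,.115)),(np.array(manip.current_force())-f0).round(1),manip.current_time())
cv2.imwrite("pics/p.png",cv2.resize(s[150:250,200:330,::-1],None,fx=6,fy=6,interpolation=2))
S=cloud("side",d);hs=cv2.cvtColor(s,cv2.COLOR_RGB2HSV);L=(S-JO)@Rz(JY)
r=(hs[...,1]>150)&((hs[...,0]<8)|(hs[...,0]>172))&(L[...,2]>.08)&(L[...,2]<.2)&(abs(L[...,0]+.09)<.05)&(abs(L[...,1]+.06)<.04)
print(r.sum(),np.polyfit(L[r][:,0],L[r][:,2],1),np.percentile(L[r][:,2],[5,50,95]))
```

```text
0.06 [ 0.533  -0.0328  0.1627] [ 0.533  -0.0328  0.1627] [-3.6 -1.2  4.7]
0.12 [ 0.531 -0.033  0.152] [ 0.5305 -0.033   0.1515] [-1.  -0.8  4. ]
0.18 [ 0.5292 -0.0331  0.1408] [ 0.5287 -0.0332  0.1403] [-1.2 -1.3  7. ]
0.22 [ 0.5283 -0.0333  0.1333] [ 0.5278 -0.0332  0.1327] [-1.4 -1.2  7.1]
0.25 [ 0.5279 -0.0333  0.1277] [ 0.5274 -0.0333  0.127 ] [-2.1 -1.5  7.5]
[274.51214693 193.10546942] [-1.2 -1.3  7.6] 26.5333
232 [-0.00777847  0.12454114] [0.11631449 0.12686218 0.13013643]
```

View pics/p.png

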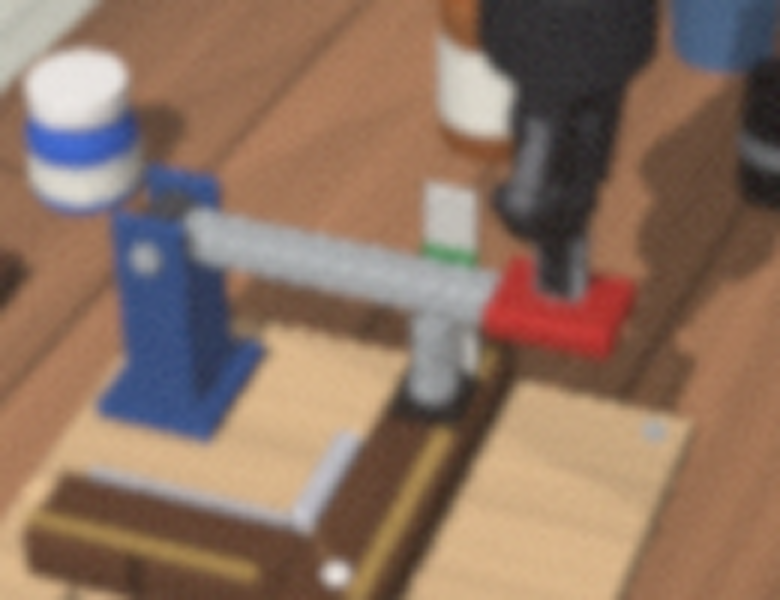

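The lever is level: the pad at (560,310) sits at z≈0.127 with zero slope, and it pushes back with 7.6 N (8 N expected). The green band at (450,255) is right beside the lever. Handing in.

```bash
python3 -c "
from bench import manip
print(manip.sign_off())"
```

```text
the job is handed in; nothing more can be done
None
```

The job is handed in: the dowel is driven home, the mallet is standing upright on the bench and let go, and the gripper is holding the lever level in the green band, after about 27 s of the 58 s allowed.

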